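# Lock the battery cover of the dispensing scale

### The job

The battery cover of the dispensing scale is not locked. Take the yellow flat screwdriver from its blue stand, let its blade drop into the slot of the round brass fastener in the scale's grey cover by pressing lightly and turning, and turn the fastener clockwise (seen from above) to its stop; ease off as soon as it stops: pushing the sprung fastener down to its bottom or twisting it hard breaks it. Then put the screwdriver back in its stand, fully down and upright; turn the fastener only with the screwdriver and leave the other things on the table where they are.

Things in the scene. Friction and masses are not known exactly. Their poses are not given: they have to be found in the camera images.
- driver_grip (a point): Centre of the yellow handle of the flat screwdriver that stands blade down in its stand. Handle 26 x 26 mm square (driver's x and y), 56 mm long: 28 mm above and below this point; on top a black cap 22 mm wide, 4 mm high; below it a round black collar 34 mm wide, 5 mm thick, underside 33 mm below this point, resting on the stand. z up, away from the blade; x along the blade's width. 0.11 kg.
- driver_tip (a point): Middle of the blade's end, 98 mm straight below driver_grip, 65 mm below the collar's underside. Blade 14 mm wide (driver's x), 3 mm thick (driver's y), 13 mm long, steel, on an 8 mm round shank. Same axes as driver_grip.
- stand_hole0 (a point): Mouth of the hole in the screwdriver's stand, centre of its top face: a heavy fixed blue block 70 x 70 x 75 mm high with one through hole 22 mm wide. The shank hangs in the hole and the collar rests on the top face, so that the tip is 65 mm below this point; the driver may face any way round the vertical.
- scale: Dispensing scale, white, fixed, 240 (x) x 190 (y) mm, flat top 60 mm above the table; origin under its centre on the table. A round steel pan (144 mm across, top at 80 mm) is on its +x half; the grey battery cover (90 x 94 mm, level with the top) is its -x, -y corner, with the fastener in a round well at x = -75, y = -48 mm of this frame.
- fastener: Slotted part-turn fastener: round brass head 24 mm across in a 30 mm well of the grey cover, level with its top. Origin: centre of the head's top face; the scale's axes, not the slot's. Sprung: pushed down it gives 12 mm (2 N to start, 0.7 N more per mm); pushing it over 10 mm down (9 N) breaks it, as does a twist over about 0.25 N m (75 N in all at the blade's sides).
- slot_floor (a point): Centre of the slot's floor, 5 mm below the head's top. The slot runs straight across the head, 4.5 mm wide, 5 mm deep, top edges bevelled 1 mm. At the start it lies within 0.42 rad, either way, of the scale's x axis (not measured; these axes are the scale's). When the pressing blade drops in, the sprung head rises up to 5 mm and the force falls by about 3 N.
- screw (a joint): How far the brass head has been turned clockwise (seen from above), in rad: 0 at the start (unlocked), 0.75 at its hard stop (locked). It stays where it is left. Turning it takes about 0.06 N m, more than a light press with the blade out of the slot gives.
- jar: Amber jar with a red lid, 64 mm across, 62 mm high, loose; origin under its centre. It may be in the place of the stand and the stand in its place. To be left alone.
- pills_a: Small white bottle, 44 mm across, 55 mm high, standing loose on the scale's pan; origin under its centre. To be left alone.
- pills_b: White bottle, 50 mm across, 85 mm high, loose; origin under its centre. To be left alone.
- pills_c: White bottle with a yellow lid, 60 mm across, 100 mm high, loose; origin under its centre. To be left alone.
- carton: Green carton, 60 x 110 x 45 mm high, loose; origin under its centre. To be left alone.
- pillbox: Flat blue pill organiser, 90 x 45 x 18 mm high, loose; origin under its centre. To be left alone.
- cup: White cup, 66 mm across, 70 mm high, loose; origin under its centre. To be left alone.
- driver: The screwdriver as a whole; origin on its axis at the collar's underside, 33 mm below driver_grip. Same axes.
Things that resemble listed ones, but are neither listed nor needed, are in the scene too. There is more than one size of the driver; the one meant has the size given above.

How it is judged (in metres and radians):
On the way, in this order (a step that is already met when the one before it is completed fails the run):
1. the blade has dropped into the slot of the fastener (z of driver_tip in the frame of fastener below -0.003 m and horizontal distance between driver_tip and fastener below 0.007 m and value of joint screw below 0.5 rad), for 0.1 s.
2. the fastener is turned to its stop with the blade in its slot (z of driver_tip in the frame of fastener below -0.003 m and horizontal distance between driver_tip and fastener below 0.007 m and value of joint screw above 0.68 rad), for 0.1 s.
At the end, for the whole second after the job is handed in: The fastener is at its stop (turned at least 0.66 of 0.75 rad), and the screwdriver stands at rest in its stand, released: its tip within 8 mm of the hole's axis and at least 61 mm below the mouth (65 mm when fully down), upright within 0.1 rad (horizontal distance between driver_tip and stand_hole0 below 0.008 m and z of driver_tip in the frame of stand_hole0 below -0.061 m and angle between driver_grip's own z axis and vertical below 0.1 rad and value of joint screw above 0.66 rad and linear speed of driver below 0.02 m/s); the robot touches nothing.
It fails at once if the screwdriver loads the fastener with more than 75 N in total (twisted too hard against its stop) (contact force between driver and fastener above 75 N).
It fails at once if the sprung fastener is pushed down more than 10 mm (pressed too hard) (z of fastener in the frame of scale below 0.0495 m).
It fails at once if the fingers touch the fastener (contact force between the fingers and fastener above 0.5 N).
It fails at once if another thing on the table is moved by more than 20 mm (distance of any of jar, pills_a, pills_b, pills_c, carton, pillbox, cup from where it was at the start of the episode above 0.02 m).
It also fails if it takes over 67 s, if anything falls off the work surface, if the arm or the gripper's body presses on something with over 40 N, if the wrist force passes 120 N, or if a joint passes its speed limit or range.

### The arm

A 7-joint arm with a two-finger parallel gripper is mounted at the origin on the work surface. World frame = base frame: x ahead of the robot, y to its left, z up, the work surface at z = 0. Lengths are in mm, angles in rad, forces in N, time in s.
With the tool pointing down it reaches from about 400 to 875 mm from the base axis. Payload 4.4 kg.
Tool frame: the origin (TCP) lies at the very end of the fingers, on their centre line; the grasp point (between the pads) lies 19 mm behind it; z points along the fingers, y is the line along which they close (so a half turn about z gives the same grasp; the last joint's range is limited). The gripper opens to 85 mm and grips with 20 to 120 N. Pads are 22 mm wide; open, the fingers measure 114 mm over their backs; the gripper's body (76 mm by 85 mm) begins 54 mm behind the grasp point. The pads swing forward as they close: fully open they stand 13 mm farther back than shut.
Start: joints at [1.095, 0.628, 0.038, 1.517, -0.027, 0.996, -0.02], TCP at [259.005, -596.183, 231.313] pointing down, gripper open.
Joint ranges: [-3.06, 3.06], [-0.37, 2.12], [-1.25, 1.32], [0.18, 2.47], [-1.1, 4.24], [0.23, 1.98], [-2.94, 2.94]. Speed limits (rad/s): [2.57, 2.57, 3.14, 3.14, 3.14, 3.14, 3.14].

### API

Orientations are given as [roll, pitch, yaw] about the fixed x, y, z axes, in that order (R = Rz(yaw) Ry(pitch) Rx(roll)).
In Python, from cell import sensors, get_image, camera_params, order gives the robot as it stands.
- The arm moves only by the shell command python3 -m inch 'ROWS' [OPENING]. ROWS is JSON, a list that holds one entry, the list of rows, each a list of 4 numbers: the shift along the tool's x, y, z in cm, then the turn about the tool's z in degrees. A call has 1 to 8 rows; each row is the pose to reach, as a shift and turn from the pose commanded when the call began, along the tool's axes at that moment; what a row does not reach only later rows make up. A row lasts 1/12 s, in which the tool goes at most 41.7 mm and 7.16 degrees, less where a joint would pass 70% of its speed; a pose out of reach is approached as far as the arm can. A call with a gripper value outside its range is refused whole. OPENING is the finger opening in cm, from 0 to 8.54, set as the call begins (- or left out, the last holds). The fingers move at their own pace and stop on an object; the grip force is fixed at half the most. Time passes only in rows, so rows that repeat a pose let the fingers close. It gives the time, the measured TCP pose, the force, the opening and the grip force at its end, in the units of the state.
- sensors.read_state(): the state, without advancing time (a new reading comes with each control period).
- get_image(name): name is "scene" or "top" or "wrist"; returns the picture (420x560x3 uint8, blue, green, red); there is no depth.
- camera_params(name): a dict with "mtx" (3x3 intrinsics, pixels), "rvec" (rotation vector, rad) and "tvec" (3), from world to camera coordinates, as OpenCV has them. Camera axes: x right, y down, z forward; pixel columns grow to the right and rows downward; lengths in mm; the calibration is good to about 2 mm. A picture is of the moment at which its call begins: read the wrist's pose just before it. camera_params takes no time and is no camera call; for the wrist camera it gives the pose at the moment of the call.
- order.finish_job(): hands the job in; it is judged then, once.
The state is a dict: "clock": time; "qpos": joint angles; "qd": joint speeds; "tau": joint torques, N m; "eef_pos": TCP position; "tool_rot": TCP orientation; "force": force on the tool from outside, world axes, zero at the start; "torque": the same for the moment, N m; "width": finger opening in mm; "gripper_force": force on a finger pad.
Only numpy, scipy, OpenCV 4.12 (cv2) and the standard library are available. Lean on these libraries where they do the work, as an engineer would, in place of code of your own. Each camera call takes 0.05 s, during which the arm holds its last target. There are 200 camera calls.

## Working session

There is one attempt and no reset: what is moved stays moved. The work goes in short steps, Python scripts to look and compute and a shell command to move; the robot and the scene stay as the last step left them, time stands still between calls to the robot, and variables do not carry over. Pictures are saved under pics/ and viewed, at most 10 in all, crops included, and the job is handed in when it is done.

```bash
ls; mkdir -p pics; python3 - <<'E'
from cell import sensors,get_image,camera_params
import cv2,numpy as np
a=get_image("scene");b=get_image("top")
cv2.imwrite("pics/scene0.png",a);cv2.imwrite("pics/top0.png",b)
s=sensors.read_state();print({k:np.round(s[k],3) for k in("clock","eef_pos","tool_rot","force","width")})
for n in("scene","top","wrist"):
    p=camera_params(n);R=cv2.Rodrigues(np.array(p["rvec"],float))[0];print(n,np.round(p["mtx"],1).tolist(),np.round(-R.T@np.array(p["tvec"]).ravel()),np.round(R,2).tolist())
E
```

```text
pics
{'clock': np.float64(0.1), 'eef_pos': array([ 258.807, -595.692,  230.531]), 'tool_rot': array([-3.14,  0.  ,  0.41]), 'force': array([-0.479,  0.802, -0.453]), 'width': np.float64(85.371)}
scene [[455.9, 0.0, 276.7], [0.0, 455.9, 211.0], [0.0, 0.0, 1.0]] [1371.  -58.  899.] [[0.08, 1.0, 0.01], [0.7, -0.05, -0.71], [-0.71, 0.06, -0.7]]
top [[471.4, 0.0, 280.3], [0.0, 471.4, 207.6], [0.0, 0.0, 1.0]] [ 409.   23. 1438.] [[-0.0, -1.0, 0.0], [-1.0, 0.0, -0.09], [0.09, -0.0, -1.0]]
wrist [[341.8, 0.0, 281.5], [0.0, 341.8, 209.2], [0.0, 0.0, 1.0]] [ 325. -567.  373.] [[0.4, -0.92, -0.0], [-0.88, -0.38, 0.28], [-0.26, -0.11, -0.96]]
```

View pics/scene0.png

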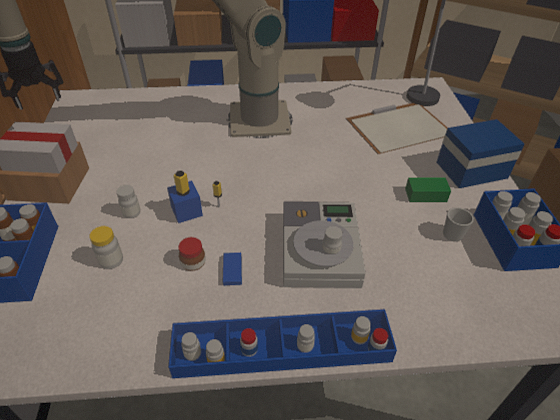

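View pics/top0.png

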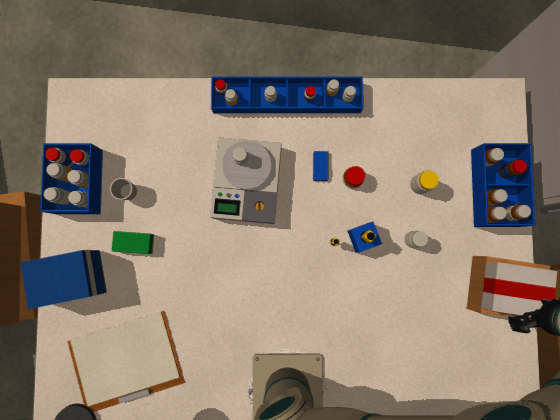

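Top view: the wanted driver is in the blue stand at (368,237). A smaller yellow/black driver stands without a block at (335,241), so it is the decoy. The yellow lid of pills_c is at (428,180). The scale's brass fastener is at (259,206). The jar at (355,176) is separate from the stand. The scene view agrees: handle in the block at (181,182), small driver at (217,188).

```bash
cat > h.py <<'E'
import cv2,numpy as np
from cell import sensors,get_image,camera_params
def cam(n):
    p=camera_params(n);R=cv2.Rodrigues(np.array(p["rvec"],float))[0];t=np.array(p["tvec"],float).ravel()
    return np.array(p["mtx"],float),R,t
def ray(c,uv,z):
    K,R,t=c;o=-R.T@t;d=R.T@np.linalg.inv(K)@np.array([uv[0],uv[1],1.]);return o+d*(z-o[2])/d[2]
def proj(c,P):
    K,R,t=c;q=K@(R@np.array(P,float)+t);return q[:2]/q[2]
def tri(c1,u1,c2,u2):
    A=[];b=[]
    for (K,R,t),u in((c1,u1),(c2,u2)):
        d=R.T@np.linalg.inv(K)@np.array([u[0],u[1],1.]);d/=np.linalg.norm(d);o=-R.T@t;M=np.eye(3)-np.outer(d,d);A.append(M);b.append(M@o)
    return np.linalg.lstsq(np.vstack(A),np.hstack(b),rcond=None)[0]
def blobs(img,lo,hi,amin=15):
    m=cv2.inRange(cv2.cvtColor(img,cv2.COLOR_BGR2HSV),np.array(lo),np.array(hi))
    cs=cv2.findContours(m,cv2.RETR_EXTERNAL,cv2.CHAIN_APPROX_NONE)[0]
    return [c for c in cs if cv2.contourArea(c)>=amin],m
E
python3 - <<'E'
from h import *
b=cv2.imread("pics/top0.png");a=cv2.imread("pics/scene0.png");c=cam("top");cs=cam("scene")
for nm,img in(("top",b),("scene",a)):
  for col,lo,hi in(("yel",(18,110,70),(32,255,255)),("blue",(105,120,50),(125,255,255)),("brass",(8,110,60),(19,255,255))):
    for k in blobs(img,lo,hi,8)[0]:
        r=cv2.minAreaRect(k); 
        x,y=r[0]
        cc=c if nm=="top" else cs
        P=ray(cc,r[0],60)
        if 250<P[0]<850 and abs(P[1])<420: print(nm,col,np.round(r[0],1),np.round(r[1],1),round(r[2],1),np.round(P))
big=cv2.resize(b[190:270,200:440],None,fx=3.3,fy=3.3,interpolation=cv2.INTER_CUBIC)
big2=cv2.resize(a[165:225,150:390],None,fx=3.3,fy=3.3,interpolation=cv2.INTER_CUBIC)
cv2.imwrite("pics/crop1.png",np.vstack([big,big2]))
E
```

```text
top yel [334.9 241.3] [7.6 7. ] 18.4 [ 436. -140.   60.]
top yel [368.3 236.3] [10.6 11.3] 45.0 [ 450. -237.   60.]
top yel [261.9 206.3] [7.1 3. ] 80.5 [538.  73.  60.]
top yel [257.  206.5] [7. 2.] 90.0 [538.  88.  60.]
top yel [428.5 179.5] [18.3 19.2] 63.4 [ 617. -418.   60.]
top blue [364.5 236.9] [24.2 27.4] 69.4 [ 448. -226.   60.]
top blue [320.  165.5] [29. 14.] 90.0 [659. -98.  60.]
top brass [259. 206.] [8. 8.] 90.0 [539.  82.  60.]
top brass [348.9 179.4] [20.6 10. ] 59.5 [ 618. -183.   60.]
scene yel [216.9 188.8] [12.9  7.6] 82.9 [ 427. -140.   60.]
scene yel [181.2 183.2] [20.2 12.6] 81.9 [ 397. -239.   60.]
scene blue [232.  268.5] [31. 18.] 90.0 [ 707. -102.   60.]
scene blue [186.  201.1] [35.6 27.2] 72.9 [ 471. -221.   60.]
scene brass [193.1 258.1] [10.6 24.3] 69.1 [ 669. -193.   60.]
scene brass [303.5 213. ] [6. 3.] 90.0 [539.  86.  60.]
scene brass [298.3 213.3] [6.1 2.9] 76.0 [539.  73.  60.]
```

View pics/crop1.png

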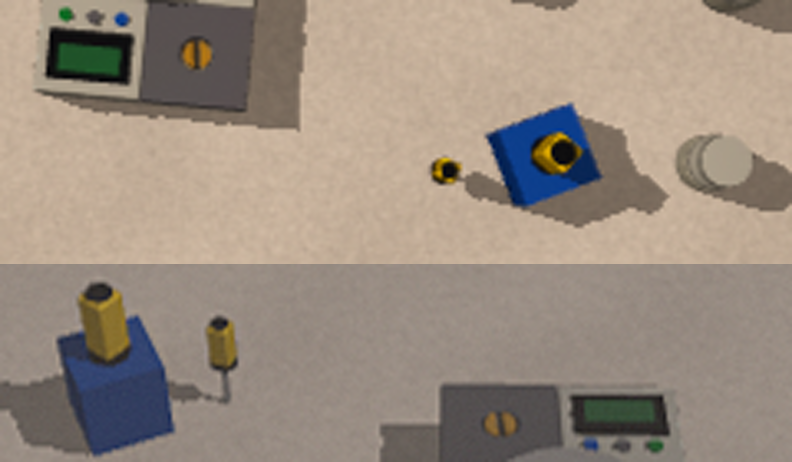

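The crop confirms the choice: the square yellow handle with the wide black collar sits in the blue block (crop (560,152)), and the thin small driver is at (445,170). The slot at crop (197,55) runs nearly along world x. Driver grip ≈ (450,-228,108) and fastener ≈ (539,81,60). I'm moving above the driver for a close look.

```bash
python3 -m inch '[[[4,-3.3,0,0],[8,-6.5,0,0],[11,-9,0,0],[14,-11.5,0,0],[17,-14,0,0],[20,-16.5,0,0],[22,-18,0,0],[24,-19.5,0,0]]]' 8.5; python3 -m inch '[[[3,-2.5,0,0],[6,-5,0,0],[8.2,-6.6,0,0],[8.2,-6.6,0,0],[8.2,-6.6,0,0]]]'; python3 - <<'E'
from h import *
s=sensors.read_state();c=cam("wrist");b=get_image("wrist");cv2.imwrite("pics/w1.png",b)
print(np.round(s["eef_pos"]),np.round(s["tool_rot"],3),np.round(s["qpos"],2),s["clock"])
np.savez("w1.npz",K=c[0],R=c[1],t=c[2])
for col,lo,hi in(("yel",(18,110,60),(32,255,255)),("blue",(105,120,40),(125,255,255))):
  for k in blobs(b,lo,hi,100)[0]:
    ap=cv2.approxPolyDP(k,4,True).reshape(-1,2); print(col,cv2.contourArea(k),ap.tolist(),np.round(ray(c,cv2.minAreaRect(k)[0],136)))
print(proj(c,[450,-228,140]))
E
```

```text
clock: 0.77
eef_pos: [402.8, -317.8, 231.1]
tool_rot: [-3.14, -0.001, 0.413]
force: [0.5, 0.0, -0.6]
width: 85.1
gripper_force: 0.0
clock: 1.18
eef_pos: [451.1, -226.7, 231.1]
tool_rot: [-3.141, 0.0, 0.414]
force: [-0.1, -1.0, 0.1]
width: 85.1
gripper_force: 0.0
[ 451. -227.  231.] [-3.141  0.     0.414] [ 0.4   0.42  0.01  1.92 -0.01  0.8  -0.74] 1.1833
yel 919.0 [[289, 180], [264, 193], [261, 210], [275, 235], [283, 232], [274, 229], [267, 216], [278, 203], [297, 211], [293, 227], [303, 223]] [ 454. -225.  136.]
yel 758.5 [[128, 83], [119, 95], [147, 122], [160, 108]] [ 484. -109.  136.]
yel 1194.0 [[559, 76], [544, 87], [534, 105], [537, 128], [552, 139], [559, 139]] [ 589. -358.  136.]
blue 4296.5 [[252, 147], [245, 156], [243, 229], [270, 231], [259, 208], [263, 191], [271, 181], [288, 178], [301, 191], [305, 223], [287, 232], [317, 233], [324, 160], [316, 151]] [ 466. -221.  136.]
[282.94292483 216.12834732]
```

View pics/w1.png

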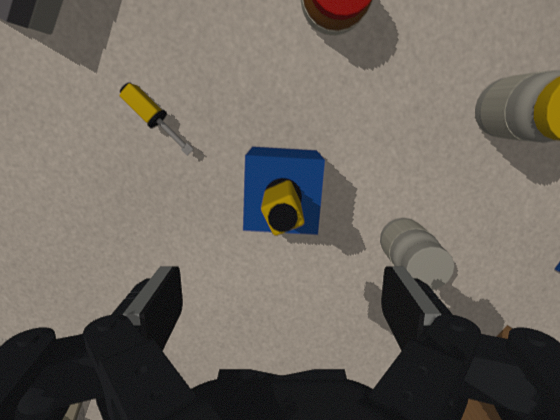

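The wrist view shows the driver's black cap at (282,216) in the blue block (centre ~(284,195)). The decoy lies at the left (140,105), and pills_b is nearby at (418,250). I'm zooming in to read the handle's yaw.

```bash
python3 - <<'E'
import cv2
b=cv2.imread("pics/w1.png")[165:245,235:335]
cv2.imwrite("pics/w1c.png",cv2.convertScaleAbs(cv2.resize(b,None,fx=7,fy=7,interpolation=cv2.INTER_CUBIC),alpha=1.6,beta=20))
E
```

```text
(no output)
```

View pics/w1c.png

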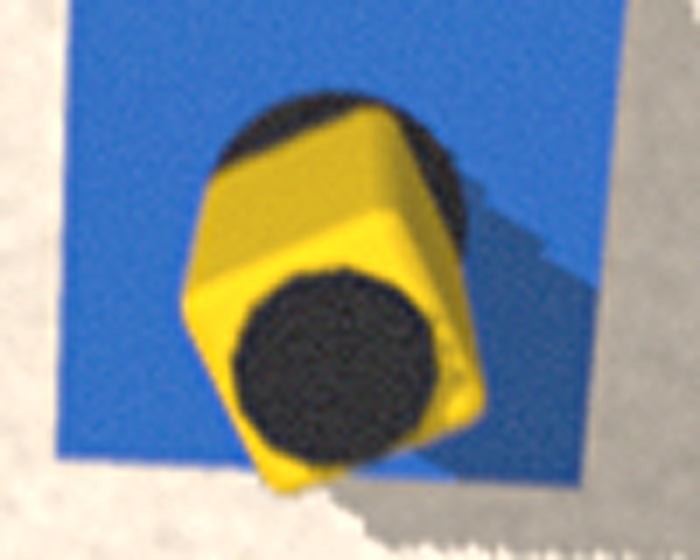

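Corners of the handle's top face in the crop are (183,302), (390,210), (485,408) and (280,492), with the collar behind. I'm working out yaw, position and the moves.

```bash
python3 - <<'E'
from h import *
d=np.load("w1.npz");c=(d["K"],d["R"],d["t"])
P=[ray(c,(u/7+235,v/7+165),136)[:2] for u,v in((183,302),(390,210),(485,408),(280,492))]
for i in range(4):
    e=P[(i+1)%4]-P[i];print(np.round(P[i],1),round(np.linalg.norm(e),1),np.round(np.degrees(np.arctan2(e[1],e[0])),1))
print("grip",np.mean(P,0),"cap",ray(c,(335/7+235,366/7+165),140))
# stand top corners
im=cv2.imread("pics/w1.png");k=max(blobs(im,(105,120,40),(125,255,255),100)[0],key=cv2.contourArea)
h=cv2.convexHull(k);
b=cam("top");k2=max([q for q in blobs(cv2.imread("pics/top0.png"),(105,120,50),(125,255,255),8)[0] if abs(cv2.minAreaRect(q)[0][0]-364)<8],key=cv2.contourArea)
# wrist: top face quad from crop: (60,458)(580,485), left edge x 68 at y0
w=[ray(c,(u/7+235,v/7+165),75)[:2] for u,v in((57,458),(582,487))]
print("stand near edge",w,np.linalg.norm(w[1]-w[0]))
print("hull",[(p.tolist(),np.round(ray(c,p,75)[:2]).tolist()) for p in cv2.approxPolyDP(h,3,True).reshape(-1,2)])
E
```

```text
[ 448.  -211.6] 23.5 -41.6
[ 465.6 -227.2] 23.6 -130.9
[ 450.1 -245. ] 23.5 137.3
[ 432.9 -229.1] 23.2 49.1
grip [ 449.1543392  -228.25939951] cap [ 449.17966441 -228.29492768  140.        ]
stand near edge [array([ 403.73661588, -208.26071007]), array([ 428.0800745 , -273.63278254])] 69.7575217205018
hull [([252, 147], [478.0, -187.0]), ([316, 151], [497.0, -239.0]), ([324, 160], [493.0, -248.0]), ([317, 233], [429.0, -272.0]), ([243, 229], [405.0, -208.0]), ([245, 156], [468.0, -184.0])]
```

The driver axis (449,-228) coincides with the stand centre, and the handle faces lie at 48.5° and -41.5°. I'm turning to yaw 48.5°, descending to TCP z=89 and gripping.

```bash
python3 -m inch '[[[-0.1,0,3,-7],[-0.2,0.1,6,-14],[-0.2,0.1,8,-21],[-0.2,0.1,10,-24.8],[-0.2,0.1,12,-24.8],[-0.2,0.1,13.5,-24.8],[-0.2,0.1,14.2,-24.8],[-0.2,0.1,14.2,-24.8]]]' 6; python3 -m inch '[[[0,0,0,0],[0,0,0,0],[0,0,0,0],[0,0,0,0],[0,0,0,0],[0,0,0,0]]]' 1.5
```

```text
clock: 1.9
eef_pos: [447.1, -231.3, 87.9]
tool_rot: [-3.139, 0.002, 0.84]
force: [0.5, -0.4, 0.1]
width: 59.8
gripper_force: 0.0
clock: 2.4
eef_pos: [449.5, -230.8, 90.4]
tool_rot: [3.139, -0.0, 0.842]
force: [-1.1, -1.0, 7.6]
width: 25.5
gripper_force: 59.4
```

Gripped at 25.5 mm. I'm lifting clear and checking the blade direction with the wrist and scene cameras.

```bash
python3 -m inch '[[[0,0,-1,0],[0,0,-3,0],[0,0,-6,0],[0,0,-9.5,0],[0,0,-13,0],[0,0,-16,0],[0,0,-18,0],[0,0,-18,0]]]'; python3 -m inch '[[[0,0,0,0],[0,0,0,0],[0,0,0,0]]]'; python3 - <<'E'
from h import *
s=sensors.read_state();c=cam("wrist");b=get_image("wrist");cs=cam("scene");a=get_image("scene")
cv2.imwrite("pics/w2.png",b);cv2.imwrite("pics/s2.png",a)
np.savez("w2.npz",K=c[0],R=c[1],t=c[2])
p=np.array(s["eef_pos"]);print(p,s["tool_rot"],s["force"])
tip=p-[0,0,79];u=proj(c,tip);v=proj(cs,tip);print(u,v)
def crop(im,u,r,f):
    x,y=int(u[0]),int(u[1]);x0=max(x-r,0);y0=max(y-r,0);print(x0,y0);return cv2.convertScaleAbs(cv2.resize(im[y0:y0+2*r,x0:x0+2*r],(2*r*f,2*r*f),interpolation=cv2.INTER_CUBIC),alpha=1.5)
cv2.imwrite("pics/c2.png",np.hstack([crop(b,u,40,5),crop(a,v-[0,15],25,8)]))
E
```

```text
clock: 3.07
eef_pos: [451.3, -231.1, 274.5]
tool_rot: [3.132, -0.003, 0.843]
force: [0.9, -0.7, -1.3]
width: 25.6
gripper_force: 59.0
clock: 3.32
eef_pos: [447.9, -229.7, 268.1]
tool_rot: [-3.139, 0.001, 0.843]
force: [-0.4, 0.1, -0.2]
width: 25.2
gripper_force: 59.0
[ 447.90247499 -229.71650775  268.11398404] [-3.13884611e+00  8.15398670e-04  8.42835665e-01] [-0.38488277  0.06072648 -0.22327924]
[281.7273191  219.38115193] [176.3389789  157.59658153]
241 179
151 117
```

View pics/c2.png

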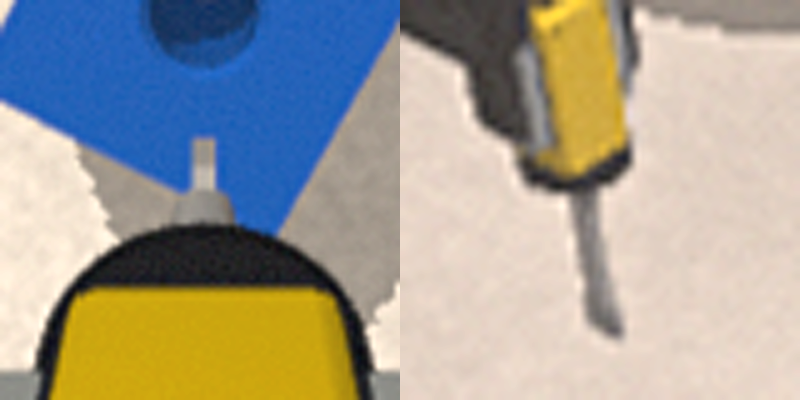

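The blade end appears thin (crop (204,138)) seen along tool x, so the blade's width lies along tool x. In the scene view its wide side shows. I'm computing the tip offset in the tool frame, then moving to look at the fastener.

```bash
python3 - <<'E'
from h import *
from scipy.spatial.transform import Rotation as Ro
d=np.load("w2.npz");c=(d["K"],d["R"],d["t"])
p=np.array([447.90247499,-229.71650775,268.11398404]);R=Ro.from_euler("xyz",[-3.13884611,8.15e-4,.842835665]).as_matrix()
# camera in tool frame
K,Rc,t=c;o=R.T@(-Rc.T@t-p);print("cam in tool",np.round(o,1),np.round(Rc@R,3).tolist())
for x in(-2,0,2,7): print(x,proj(c,p+R@[x,0,79]))
w=ray(c,(281.8,206.6),p[2]-79);print("corner in tool",R.T@(w-p))
# fastener from top/scene
tp=cam("top");sc=cam("scene")
print(tri(tp,(259.4,206.3),sc,(300.9,213.1)),ray(tp,(259.4,206.3),60),ray(sc,(300.9,213.1),60))
# target TCP such that fastener is in the wrist view
E
```

```text
cam in tool [  72.     0.2 -142.4] [[0.0, 1.0, 0.001], [-0.96, 0.001, -0.281], [-0.281, -0.001, 0.96]]
-2 [281.4076839  222.25862109]
0 [281.40858653 219.47078676]
2 [281.40949352 216.66946505]
7 [281.41178032 209.60650734]
corner in tool [ 9.11243761  0.26076128 78.99218135]
[538.21373056  80.15363255  59.59526671] [538.24941977  80.76988581  60.        ] [538.57752293  79.45027279  60.        ]
```

Tip offset ≈ +2 mm along tool x, 79 mm below the TCP. I'm moving near the fastener (538,80), offset for a clear view, at yaw ≈ 15°.

```bash
python3 -m inch '[[[2.5,-1.4,0,0],[6,-3.4,0,0],[9.5,-5.4,0,6],[13,-7.4,0,13],[16.5,-9.3,0,20],[20,-11.3,1,27],[23.5,-13.3,2,33],[25.5,-14.4,3,33]]]'; python3 -m inch '[[[1,-0.5,2,0],[1.4,-0.5,3.5,0],[1.6,-0.4,4.8,0],[1.6,-0.4,4.8,0],[1.6,-0.4,4.8,0],[1.6,-0.4,4.8,0]]]'; cat > look.py <<'E'
import sys
from h import *
from scipy.spatial.transform import Rotation as Ro
s=sensors.read_state();c=cam("wrist");b=get_image("wrist");n=sys.argv[1];cv2.imwrite(f"pics/{n}.png",b)
np.savez(n+".npz",K=c[0],R=c[1],t=c[2])
p=np.array(s["eef_pos"]);R=Ro.from_euler("xyz",s["tool_rot"]).as_matrix()
print("t",s["clock"],"tcp",np.round(p,1),"yaw",round(np.degrees(s["tool_rot"][2]),1),"F",np.round(s["force"],1),"q7",round(s["qpos"][6],2))
f=proj(c,[538.3,80.3,60]);print("pred fastener px",f)
ks,m=blobs(b,(8,90,50),(32,255,255),20)
ks=[k for k in ks if np.hypot(*(np.array(cv2.minAreaRect(k)[0])-f))<30]
pts=np.vstack(ks).reshape(-1,2).astype(np.float32)
(e,ax,an)=cv2.fitEllipse(cv2.convexHull(pts));w=ray(c,e,60);print("ellipse",e,ax,"world",np.round(w,1),"tool",np.round(R.T@(w-p),1))
mm=np.zeros_like(m);cv2.ellipse(mm,(e,(ax[0]*.85,ax[1]*.85),an),255,-1)
g=cv2.cvtColor(b,cv2.COLOR_BGR2HSV)
ys,xs=np.nonzero((mm>0)&(m==0));W=np.array([ray(c,q,58)[:2] for q in zip(xs,ys)])
if len(W)>5:
    q=W-W.mean(0);v=np.linalg.svd(q,full_matrices=False);print("slot n",len(W),"ctr",W.mean(0),"ang",np.degrees(np.arctan2(v[2][0][1],v[2][0][0])),"sv",v[1])
x,y=int(e[0]),int(e[1]);cv2.imwrite(f"pics/{n}c.png",cv2.convertScaleAbs(cv2.resize(b[max(y-40,0):y+60,max(x-60,0):x+60],None,fx=6,fy=6,interpolation=cv2.INTER_CUBIC),alpha=1.5));print("crop0",max(x-60,0),max(y-40,0))
E
python3 look.py f1
```

```text
clock: 4.08
eef_pos: [511.4, 59.3, 238.7]
tool_rot: [-3.141, -0.0, 0.264]
force: [1.4, -0.5, -0.8]
width: 25.3
gripper_force: 59.0
clock: 4.58
eef_pos: [525.6, 63.8, 191.5]
tool_rot: [-3.142, 0.0, 0.266]
force: [0.1, 0.1, -0.4]
width: 25.3
gripper_force: 59.1
t 4.5833 tcp [525.6  63.8 191.5] yaw 15.3 F [ 0.1  0.1 -0.4] q7 -1.51
pred fastener px [266.55218239 179.93565571]
ellipse (264.66693115234375, 179.16192626953125) (31.16936683654785, 31.991573333740234) world [538.5  81.9  60. ] tool [ 17.3 -14.1 131.5]
slot n 139 ctr [538.18589558  81.96401056] ang -178.4356250779791 sv [76.73114847 14.20363112]
crop0 204 139
```

View pics/f1c.png

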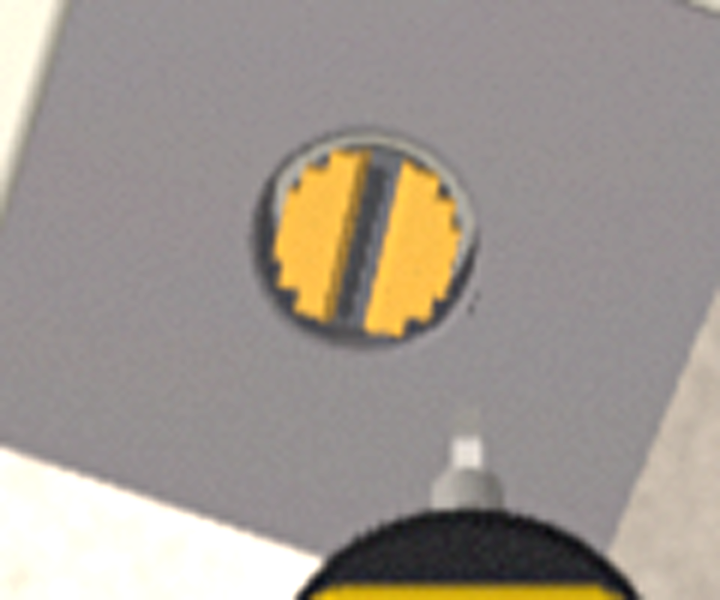

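The slot (crop (365,240)) runs at 1.5° in world, the head is at (538.5,81.9), and the blade end is at crop (468,408). I'm turning the blade parallel to the slot and placing the tip about 18 mm above it.

```bash
python3 -m inch '[[[0.7,-0.7,0.5,7],[1.5,-1.5,1.5,13.8],[1.5,-1.5,3,13.8],[1.5,-1.5,3.4,13.8],[1.5,-1.5,3.4,13.8],[1.5,-1.5,3.4,13.8],[1.5,-1.5,3.4,13.8]]]'; python3 look.py f2
```

```text
clock: 5.22
eef_pos: [536.6, 82.0, 158.3]
tool_rot: [-3.141, -0.001, 0.025]
force: [-0.6, 0.7, -1.7]
width: 25.4
gripper_force: 59.1
t 5.2167 tcp [536.6  82.  158.3] yaw 1.4 F [-0.6  0.7 -1.7] q7 -1.73
pred fastener px [284.51837652 209.03688836]
ellipse (282.2586975097656, 208.767333984375) (34.655174255371094, 36.19839859008789) world [538.5  82.   60. ] tool [ 1.8  0.1 98.3]
slot n 229 ctr [536.4591624   82.05066464] ang 179.22534155198278 sv [109.62382428  26.06613535]
crop0 222 168
```

View pics/f2c.png

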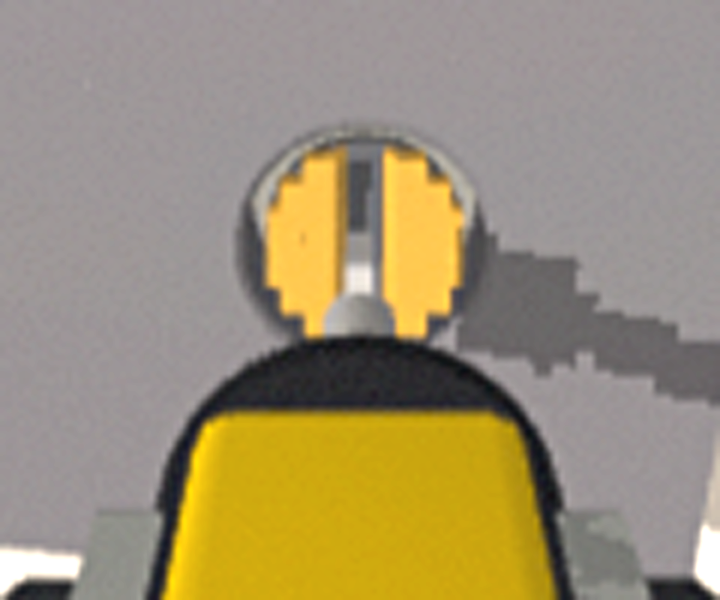

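The blade (crop (358,260)) sits over the slot (centre x=362) and parallel to it. I'm nudging 0.5 mm in +y and lowering lightly: if the blade misses the slot, the spring gives only about 4 mm.

```bash
python3 -m inch '[[[0,0.05,0.8,0],[0,0.05,1.4,0],[0,0.05,1.8,0],[0,0.05,2.0,0],[0,0.05,2.2,0],[0,0.05,2.3,0],[0,0.05,2.3,0],[0,0.05,2.3,0]]]'; python3 -m inch '[[[0,0,0,0],[0,0,0,0],[0,0,0,0]]]'
```

```text
clock: 5.93
eef_pos: [535.8, 81.8, 134.4]
tool_rot: [3.141, 0.0, 0.026]
force: [-1.9, -1.1, 1.1]
width: 25.6
gripper_force: 59.2
clock: 6.18
eef_pos: [536.1, 81.9, 134.5]
tool_rot: [-3.142, -0.0, 0.026]
force: [-0.7, -1.2, 0.4]
width: 25.5
gripper_force: 59.2
```

```bash
python3 -m inch '[[[0,0,0.1,0],[0,0,0.2,0],[0,0,0.2,0],[0,0,0.2,0]]]'; python3 -m inch '[[[0,0,0.05,0],[0,0,0.1,0],[0,0,0.1,0],[0,0,0.1,0]]]'
```

```text
clock: 6.52
eef_pos: [536.2, 82.0, 132.4]
tool_rot: [-3.142, -0.0, 0.026]
force: [-1.1, 0.8, 2.7]
width: 25.2
gripper_force: 59.4
clock: 6.85
eef_pos: [536.2, 82.0, 131.4]
tool_rot: [-3.142, -0.0, 0.026]
force: [-1.3, -0.4, 2.8]
width: 25.3
gripper_force: 59.4
```

The blade is seated, since 2.8 N at this depth fits the slot floor. I'm turning clockwise in stages about the tip and watching the moment.

```bash
cat > st.py <<'E'
from h import *
s=sensors.read_state();print(np.round(s["eef_pos"],1),"yaw",round(np.degrees(s["tool_rot"][2]),1),"F",np.round(s["force"],1),"T",np.round(s["torque"],3),"w",round(s["width"],1),s["clock"])
E
python3 st.py; python3 -m inch '[[[0,-0.01,0,3],[0,-0.02,0,6],[0,-0.03,0,9],[0,-0.04,0,12],[0,-0.05,0,15],[0.01,-0.05,0,15]]]' >/dev/null; python3 st.py;  python3 -m inch '[[[0,-0.01,0,3],[0.01,-0.02,0,6],[0.01,-0.03,0,9],[0.01,-0.04,0,12],[0.02,-0.05,0,15],[0.02,-0.05,0,15]]]' >/dev/null; python3 st.py
```

```text
[536.2  82.  131.4] yaw 1.5 F [-1.3 -0.4  2.8] T [-0.097  0.393  0.016] w 25.3 6.85
[536.4  81.9 131.4] yaw -13.6 F [-0.9 -2.2  3.2] T [-0.506  0.303  0.044] w 25.6 7.35
[536.5  82.3 131.3] yaw -28.5 F [ 0.2 -1.   2.8] T [-0.58   0.353  0.047] w 25.3 7.85
```

```bash
python3 -m inch '[[[0,-0.01,0,3],[0.01,-0.02,0,6],[0.02,-0.03,0,9],[0.02,-0.03,0,9],[0.02,-0.03,0,9]]]' >/dev/null; python3 st.py;  python3 -m inch '[[[0,0,0,1],[0,0,0,2],[0,0,0,3],[0,0,0,3],[0,0,0,3]]]' >/dev/null; python3 st.py;
```

```text
[536.6  82.6 131.3] yaw -37.4 F [-2.1 -2.6  3.2] T [-0.737  0.458  0.042] w 25.6 8.2667
[536.7  82.7 131.3] yaw -40.5 F [-0.6 -3.7  2.3] T [-0.969  0.506  0.016] w 25.8 8.6833
```

```bash
python3 -m inch '[[[0,0,0,0.7],[0,0,0,1.5],[0,0,0,1.5],[0,0,0,1.5]]]' >/dev/null; python3 st.py
```

```text
[536.7  82.8 131.3] yaw -42.0 F [-1.4 -4.   3.3] T [-1.207  0.49   0.017] w 25.4 9.0167
```

There is a small lateral load of about 4 N pushing toward tool +y. I'm relieving it by 0.5 mm and continuing in small steps.

```bash
python3 -m inch '[[[0,0.05,0,0.5],[0,0.05,0,1],[0,0.05,0,2],[0,0.05,0,2],[0,0.05,0,2]]]' >/dev/null; python3 st.py
```

```text
[536.7  82.8 131.4] yaw -44.0 F [-1.  -3.   3.6] T [-0.928  0.384  0.052] w 25.5 9.4333
```

```bash
python3 -m inch '[[[0,0.04,0,0.7],[0,0.04,0,1.5],[0,0.04,0,1.5],[0,0.04,0,1.5]]]' >/dev/null; python3 st.py
```

```text
[536.6  82.7 131.4] yaw -45.5 F [ 0.1 -2.4  2.3] T [-0.712  0.075  0.056] w 25.4 9.7667
```

```bash
python3 -m inch '[[[0,0.02,0,0.7],[0,0.02,0,1.5],[0,0.02,0,1.5],[0,0.02,0,1.5]]]' >/dev/null; python3 st.py
```

```text
[536.5  82.7 131.5] yaw -47.0 F [ 0.1 -0.7  2.9] T [-0.407 -0.171  0.103] w 25.4 10.1
```

```bash
python3 -m inch '[[[0,0,0,0.5],[0,0,0,1],[0,0,0,1],[0,0,0,1]]]' >/dev/null; python3 st.py
```

```text
[536.5  82.6 131.4] yaw -48.0 F [ 1.4 -0.1  3.2] T [-0.151 -0.441  0.083] w 25.3 10.4333
```

```bash
python3 -m inch '[[[0,0,0,0.5],[0,0,0,1],[0,0,0,1],[0,0,0,1]]]' >/dev/null; python3 st.py;python3 -m inch '[[[0,0,0,0],[0,0,0,0]]]' >/dev/null; python3 st.py
```

```text
[536.5  82.5 131.5] yaw -49.0 F [ 2.2 -0.1  2.3] T [ 0.055 -0.576  0.054] w 25.5 10.7667
[536.4  82.5 131.5] yaw -49.0 F [1.7 0.1 2.9] T [ 0.175 -0.704  0.023] w 25.5 10.9333
```

```bash
python3 -m inch '[[[0,-0.03,0,0.5],[0,-0.04,0,1],[0,-0.04,0,1],[0,-0.04,0,1]]]' >/dev/null; python3 st.py; python3 look.py g1 | head -1
```

```text
[536.5  82.6 131.3] yaw -50.0 F [ 2.2 -0.6  2.7] T [ 0.147 -0.679  0.072] w 25.4 11.2667
t 11.2667 tcp [536.5  82.6 131.3] yaw -50.0 F [ 2.2 -0.6  2.7] q7 -2.38
```

```bash
python3 - <<'E'
import cv2
b=cv2.imread("pics/g1.png")[165:265,222:342]
cv2.imwrite("pics/g1c2.png",cv2.convertScaleAbs(cv2.resize(b,None,fx=6,fy=6,interpolation=cv2.INTER_CUBIC),alpha=1.6))
E
```

```text
(no output)
```

View pics/g1c2.png

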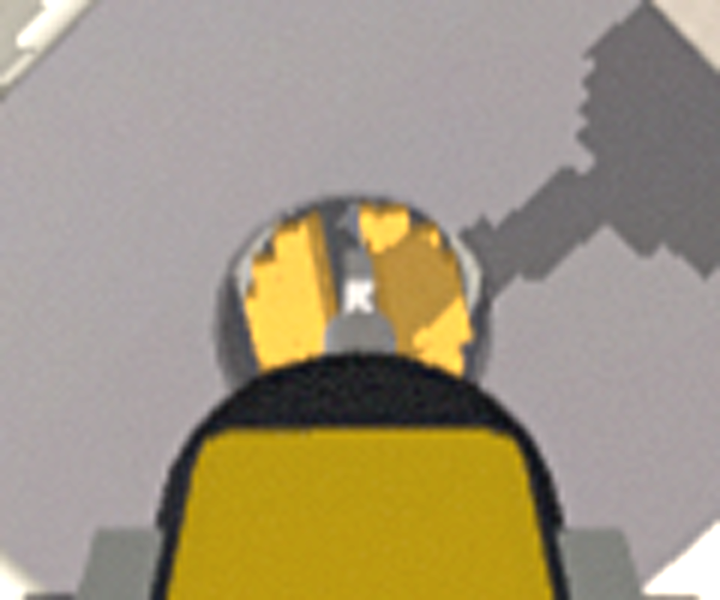

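The blade is in the slot. The slot's left edge runs from crop (312,210) to (328,320), rotated about 8° back from the blade. I'm computing its world angle to confirm the stop.

```bash
python3 - <<'E'
from h import *
d=np.load("g1.npz");c=(d["K"],d["R"],d["t"]);b=cv2.imread("pics/g1.png")
h=cv2.cvtColor(b,cv2.COLOR_BGR2HSV).astype(int)
def edges(r0,r1):
  L=[]
  for v in range(r0,r1):
    row=h[v,262:300];y=[u for u in range(len(row)) if 8<row[u][0]<32 and row[u][1]>110 and row[u][2]>0]
    left=[u for u in y if u<20]; right=[u for u in y if u>=17 and u>max(left or [0])+2]
    L.append((v,262+max(left) if left else None,262+min(right) if right else None))
  return L
L=edges(200,219);print(L)
P=np.array([ray(c,(u+.5,v),57)[:2] for v,u,_ in L if u]);q=P-P.mean(0);v=np.linalg.svd(q)[2][0];print(np.degrees(np.arctan(v[1]/v[0])))
# bright brass (excluding bevel)
g=b[:,:,2].astype(float)
for v in (202,206,210,214,217): print(v,g[v,268:292].astype(int).tolist())
E
```

```text
[(200, 274, 282), (201, 274, 282), (202, 275, 282), (203, 275, 282), (204, 275, 282), (205, 275, 283), (206, 276, 283), (207, 276, 283), (208, 276, 284), (209, 276, 284), (210, 276, 284), (211, 276, 284), (212, 277, 285), (213, 277, 285), (214, 277, 285), (215, 277, 285), (216, 277, 285), (217, 277, 286), (218, 276, 287)]
-41.68867052272697
202 [97, 78, 91, 96, 141, 115, 109, 87, 55, 54, 73, 74, 76, 90, 178, 188, 174, 176, 179, 181, 184, 182, 91, 77]
206 [178, 181, 176, 178, 178, 154, 119, 121, 76, 55, 53, 61, 69, 68, 83, 108, 170, 166, 124, 118, 114, 117, 118, 118]
210 [173, 178, 177, 177, 178, 178, 149, 115, 108, 71, 50, 66, 84, 85, 84, 85, 99, 109, 118, 117, 117, 119, 117, 117]
214 [177, 178, 176, 177, 176, 177, 178, 138, 113, 105, 60, 108, 159, 162, 159, 111, 90, 105, 112, 117, 116, 118, 115, 117]
217 [177, 177, 177, 175, 176, 176, 178, 169, 123, 112, 88, 98, 91, 81, 86, 88, 82, 93, 104, 115, 119, 117, 118, 115]
```

The slot is at -41.7°, i.e. turned 0.75 rad: at its stop. I'm easing back to the slot's centre and lifting out.

```bash
python3 -m inch '[[[0,0,0,-4],[0,0,0,-8],[0,0,0,-8],[0,0,-0.5,-8],[0,0,-1.5,-8],[0,0,-4,-8],[0,0,-7.5,-8],[0,0,-11,-8]]]'; python3 -m inch '[[[0,0,-2.5,0],[0,0,-3.5,0],[0,0,-3.5,0],[0,0,-3.5,0],[0,0,-3.5,0]]]' > /dev/null; python3 st.py; python3 look.py g2
```

```text
clock: 11.98
eef_pos: [533.8, 82.0, 241.8]
tool_rot: [3.137, 0.004, -0.735]
force: [0.9, 0.2, -1.6]
width: 25.1
gripper_force: 59.4
[534.6  82.4 274.4] yaw -42.0 F [ 0.2  0.  -0.7] T [0.018 0.006 0.016] w 25.1 12.4
t 12.4 tcp [534.6  82.4 274.4] yaw -42.0 F [ 0.2  0.  -0.7] q7 -2.35
pred fastener px [280.69746534 174.7569217 ]
ellipse (279.38214111328125, 175.62030029296875) (23.904224395751953, 24.53737449645996) world [538.5  82.   60. ] tool [  3.8  -3.  214.4]
slot n 85 ctr [538.27270455  81.94473304] ang 139.42991046413175 sv [61.64247332 10.87664545]
crop0 219 135
```

```bash
python3 -m inch '[[[1,2,0,-7],[2.5,5,0,-14],[4,8,0,-21],[5.6,11.2,0,-28],[7.2,14.4,0,-35],[8.8,17.6,0,-42],[10.3,20.6,0,-49],[11.6,23.2,0,-56]]]' >/dev/null; python3 st.py; python3 -m inch '[[[-0.8,1.4,0,-7],[-1.6,2.8,0,-14],[-2.4,4.2,0,-21],[-3,5.2,0,-28],[-3.2,5.6,0,-34.3],[-3.2,5.6,0,-34.3],[-3.2,5.6,0,-34.3],[-3.2,5.6,0,-34.3]]]' >/dev/null; python3 -m inch '[[[0,0,0,0],[0,0,0,0],[0,0,0,0]]]'>/dev/null; python3 st.py; python3 - <<'E'
from h import *
from scipy.spatial.transform import Rotation as Ro
s=sensors.read_state();c=cam("wrist");b=get_image("wrist");cv2.imwrite("pics/r1.png",b)
p=np.array(s["eef_pos"]);R=Ro.from_euler("xyz",s["tool_rot"]).as_matrix()
f=lambda P:np.round(proj(c,P),1)
print("hole pred px",f([449,-228,75]))
# hole: dark blob within blue near prediction
ks,m=blobs(b,(100,80,20),(128,255,255),500)
k=max(ks,key=cv2.contourArea);hull=cv2.approxPolyDP(cv2.convexHull(k),4,True).reshape(-1,2)
print([(q.tolist(),np.round(ray(c,q,75)[:2]).tolist()) for q in hull])
u,v=map(int,proj(c,[449,-228,75]));print("V rows");g=cv2.cvtColor(b,cv2.COLOR_BGR2HSV)[:,:,2]
print(g[175:212:2,256:312:2])
cv2.imwrite("pics/r1c.png",cv2.convertScaleAbs(cv2.resize(b[140:240,222:342],None,fx=6,fy=6,interpolation=cv2.INTER_CUBIC),alpha=1.6))
E
```

```text
[ 465.1 -169.6  274.7] yaw 14.2 F [-0.3  0.8 -0.7] T [-0.055  0.028  0.025] w 25.3 13.1167
[ 449.9 -229.   276.3] yaw 48.3 F [ 0.8 -0.7 -1.2] T [-0.026  0.006 -0.027] w 25.2 14.0333
hole pred px [280.3 182.4]
[([559, 264], [617.0, -500.0]), ([559, 379], [541.0, -638.0]), ([517, 368], [511.0, -590.0]), ([460, 332], [487.0, -501.0])]
V rows
[[123 125 123 123 124 124 125  93  68 103 105 103 105 105 111 113  81 107
  125 123 123 125 126 124 122 124 123 122]
 [125 124 122 124 123 124 123  80  63  64  96 108 109 107 100  66  61 100
  124 123 124 123 124 122 124 123 123 124]
 [123 123 125 123 123 127  99  64  61  65  63  66  72  68  63  65  63  82
  116 125 123 122 125 122 124 123 124 124]
 [123 123 123 124 124 122  95  62  61  66  65  64  69  64  66  66  63  69
  113 124 125 123 123 125 125 124 124 123]
 [123 124 124 124 122 125  99  62  64  64  67  66  66  63  62  63  73  92
  117 123 122 124 125 125 123 124 125 124]
 [124 122 125 123 125 123 106  75  63  64  65  65  66  65  64  97  94 105
  122 125 123 122 123 124 124 122 125 122]
 [123 124 122 125 125 124 118 110  72  71  73  75  79 101
[... 764 characters left out ...]
123 123 123 124 124 123 123 125 122 122 123 124 123 123 123 122 123 123
  124 123 121 125 123 123 123 123 107 114]
 [123 123 123 123 124 123 124 124 124 124 124 125 121 122 124 122 124 122
  123 123 122 124 124 123 124 122 116 111]
 [124 124 125 124 123 122 123 123 124 121 123 123 124 124 122 123 123 125
  122 124 122 123 123 122 125 100 109 114]
 [109 123 124 126 124 124 123 123 123 122 122 123 104 103 122 123 124 123
  124 123 124 124 122 123 120 115 107 109]
 [109 109 110 122 123 124 123 122 124 124 124 125 102 102 121 122 124 124
  124 124 123 124 123 125 112 109 107 106]
 [134 107 109 111 109 121 124 123 124 121 124 124 105 106 122 123 124 123
  120 123 122 121 123 113 116 114 112 109]]
```

The hole appears at (279.5,182) and the blade end at (281.8,207), so no slip. The tip must shift about (-1,-2) mm in tool x,y. I'm correcting and going down to just above the mouth, then in.

```bash
python3 -m inch '[[[-0.1,-0.2,1,0],[-0.1,-0.2,3.5,0],[-0.1,-0.2,6.5,0],[-0.1,-0.2,9,0],[-0.1,-0.2,10.5,0],[-0.1,-0.2,11,0],[-0.1,-0.2,11,0],[-0.1,-0.2,11,0]]]' >/dev/null; python3 st.py; python3 look.py r2 | head -1; python3 - <<'E'
from h import *
b=cv2.imread("pics/r2.png");g=cv2.cvtColor(b,cv2.COLOR_BGR2HSV)
d=np.load("r2.npz");c=(d["K"],d["R"],d["t"]);print(proj(c,[449,-228,75]),proj(c,[449,-228,75])+[0,-1])
print(g[190:216:2,258:308:2,2]);print(g[206,258:308:2,1])
E
```

```text
[ 448.1 -229.1  166.9] yaw 48.3 F [-0.4 -0.7  0.3] T [0.052 0.006 0.002] w 25.6 14.75
t 14.75 tcp [ 448.1 -229.1  166.9] yaw 48.3 F [-0.4 -0.7  0.3] q7 -0.32
[281.19117034 212.02460758] [281.19117034 211.02460758]
[[129 125 126 126 127 126 126 126 125 126 128 128 126 126 126 126 127 127
  127 126 126 125 127 127 126]
 [127 127 127 125 126 127 125 127 126 127 125 125 126 127 126 125 128 128
  126 125 125 127 127 127 125]
 [126 128 125 126 126 129 127 127 127 123 123 117 118 119 126 127 127 127
  126 127 127 127 126 127 126]
 [127 126 127 127 127 127 126 120  97  78  79  82  82  82  82 103 121 126
  125 126 126 126 129 125 125]
 [125 126 127 126 127 127 101  76  73 108 112 113 111 114  99  78  90 109
  127 124 125 125 126 126 125]
 [126 125 126 125 126  94  78  65  65  68  71  79  81  77  66  66  71  92
  107 126 124 126 124 126 126]
 [126 125 125 125 104  81  65  65  65  68  66  67  66  68  65  64  64  68
   98 114 127 126 126 123 125]
 [127 125 126 126  85  67  64  63  68  65  66  66  65  65  68  66  66  63
   78 103 125 127 125 126 124]
 [126 125 127 104  84  62  65  67  66  69  68 
[... 215 characters left out ...]
05  69  68  64  66  68
   87  96 113 127 126 124 125]
 [127 126 127  96  74  65  64  67  67  69  66 121 121  68  64  67  82  94
   87 104 117 125 125 126 125]
 [125 126 127 102  86  63  68  68  67  65  65 131 129  82  78 100  99  94
   86 119 120 128 125 125 126]]
[204 210 203 201 216 193 184 198 193 181 188  43  45 164 203 190 197 177
 182 212 207 206 210 208 200]Traceback (most recent call last):
  File "look.py", line 11, in <module>
    pts=np.vstack(ks).reshape(-1,2).astype(np.float32)
        ~~~~~~~~~^^^^
    return _nx.concatenate(arrs, 0, dtype=dtype, casting=casting)
           ~~~~~~~~~~~~~~~^^^^^^^^^^^^^^^^^^^^^^^^^^^^^^^^^^^^^^^
ValueError: need at least one array to concatenate
```

The blade is centred over the hole (cols 264–296, blade at 281). I'm lowering to rest, watching the force.

```bash
python3 -m inch '[[[0,0,1,0],[0,0,2,0],[0,0,3.2,0],[0,0,4.4,0],[0,0,5.6,0],[0,0,6.6,0],[0,0,7.1,0],[0,0,7.3,0]]]' >/dev/null; python3 st.py; python3 -m inch '[[[0,0,0.2,0],[0,0,0.35,0],[0,0,0.4,0],[0,0,0.4,0],[0,0,0.4,0]]]' >/dev/null; python3 st.py
```

```text
[ 447.  -228.7   92.3] yaw 48.3 F [-0.6  0.3 -0.5] T [-0.024  0.014  0.049] w 25.4 15.4667
[ 447.7 -229.1   90.4] yaw 48.3 F [-1.6  0.7  6. ] T [0.203 0.317 0.013] w 25.6 15.8833
```

The collar rests on the stand: 6 N at the same height as when grasped. I'm releasing and backing off.

```bash
python3 -m inch '[[[0,0,0,0],[0,0,0,0],[0,0,0,0],[0,0,0,0],[0,0,0,0],[0,0,0,0]]]' 6 >/dev/null; python3 st.py; python3 -m inch '[[[0,0,-1,0],[0,0,-2.5,0],[0,0,-5,0],[0,0,-8,0],[0,0,-11,0],[0,0,-14,0],[0,0,-16,0],[0,0,-16,0]]]' >/dev/null;python3 -m inch '[[[0,0,0,0],[0,0,0,0],[0,0,0,0],[0,0,0,0]]]'>/dev/null; python3 st.py; python3 - <<'E'
from h import *
c=cam("wrist");b=get_image("wrist");a=get_image("scene");t=get_image("top")
cv2.imwrite("pics/e1.png",b);cv2.imwrite("pics/et.png",t)
u=proj(c,[449,-228,110]);x,y=map(int,u);
z1=cv2.resize(b[y-50:y+50,x-50:x+50],(400,400),interpolation=cv2.INTER_CUBIC)
z2=cv2.resize(a[160:230,150:220],(400,400),interpolation=cv2.INTER_CUBIC)
cv2.imwrite("pics/e1c.png",cv2.convertScaleAbs(np.hstack([z1,z2]),alpha=1.5));print(x-50,y-50)
t0=cv2.imread("pics/top0.png")
d=cv2.absdiff(t,t0).max(2);m=(d>40).astype(np.uint8)
for k in cv2.findContours(m,cv2.RETR_EXTERNAL,cv2.CHAIN_APPROX_SIMPLE)[0]:
    if cv2.contourArea(k)>12: print("changed",cv2.boundingRect(k))
E
```

```text
[ 447.6 -229.    89.3] yaw 48.3 F [-0.3 -0.5  0.4] T [ 0.016 -0.008  0.001] w 59.9 16.3833
[ 446.8 -228.6  248.2] yaw 48.3 F [-0.8  0.1  0.4] T [0.003 0.021 0.011] w 60.3 17.3833
233 145
changed (357, 410, 9, 10)
changed (422, 404, 13, 14)
changed (254, 404, 15, 16)
changed (287, 402, 18, 18)
changed (269, 397, 26, 22)
changed (330, 237, 26, 16)
changed (301, 227, 22, 13)
changed (335, 197, 225, 223)
```

View pics/e1c.png

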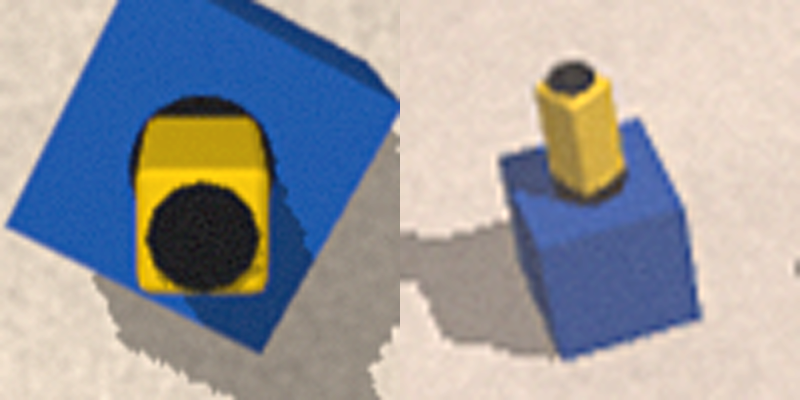

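The screwdriver stands fully down, upright and centred in the stand. The fingers are clear, and the only changes in the top view are near the arm. I'm handing in.

```bash
python3 -c "
from cell import order
print(order.finish_job())"
```

```text
the job is handed in; nothing more can be done
None
```

The job is handed in: the fastener was turned clockwise to its stop (about 0.75 rad by camera), and the screwdriver is back in its stand, upright and released; the hand-in call returned no verdict.

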